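Draw the drying rack out of the drying cabinet with the rack hook

TASK

Take up the wooden-handled rack hook, reach it into the low clear-topped drying cabinet, drop its bent tip behind the front bar of the wire rack and draw the rack gently straight out until it is firmly against its stops, so that a steady pull of about 15 N moves it no further; never pull harder than 22 N. Do not touch the two freshly stuck ammonites lying on it, nor the rack with the gripper. Then unhook and lay the rack hook back down on the table, clear of the rack.

Things in the scene. Friction and masses are not known exactly. Their poses are not given: they have to be found in the camera images.
- hook: Rack hook, 130 g, on the table, upright on its flat handle and tip. Wooden handle with flat sides, 110 long, 22 wide, 34 tall, from x = -85 to 25; a 7 mm steel rod runs on at height 29 (axis) to x = 140 and there bends straight down, ending level with the handle's underside. Origin: underside of the handle near the balance point, where it is best gripped across y from above. x to the tip, z up.
- cabinet: Low open-fronted drying cabinet, fixed: aluminium frame, clear top and sides, grey back; 200 deep, 210 wide, 165 tall. Origin: middle of the front face, on the table; x straight into the cabinet, y to its left, z up. The mouth is 185 wide, from 11 to 135 above the table; floor inside at height 10; two side runners at 37 carry the rack. Two small brass stop clips, screwed to the runners wherever the last user set them, catch lugs at the rack's rear corners.
- rack: Loose steel wire rack, 0.3 to 0.6 kg, 140 deep, 152 wide, level in the runners, its front bar 20 to 45 behind the cabinet's front at the start. Origin: middle of the bar's axis; x into the cabinet. It slides along the cabinet's x with 2 mm side play and a drag of 3 to 10 N; pulled off-centre it skews and binds. Its adjustable stops end the travel with the bar 40 to 85 in front of the cabinet's front.
- ammonite_a: Larger ammonite, 65 x 71 x 15, lying flat on the grille, freshly stuck. Origin: middle of its underside.
- ammonite_b: Smaller ammonite, 44 x 48 x 10, lying flat on the grille, freshly stuck. Origin: middle of its underside.
- rack_bar (a point): Middle of the axis of the rack's round front bar (8 thick, 40 above the table; the rack's origin). Behind the bar is an open slot right across, 27 clear, then a 6 mm cross rod (axis 34 behind the bar's) where the grille begins.
- rack_grille (a point): Middle of the top of the rack's grille, 86 mm behind the front bar.
- hook_tip (a point): Lower end of the hook's bent tip, 140 mm along x from the hook's origin.

How it is judged:
By the outcome, as a careful person would: the job done as asked, in the order asked, and still so for the second after the job is handed in, with the robot touching nothing.
It also fails if it takes over 64 s, if anything falls off the work surface, if the arm or the gripper's body presses on something with over 40 N, if the wrist force passes 120 N, or if a joint passes its speed limit or range.

ROBOT

A 6-joint arm with a two-finger parallel gripper is mounted at the origin on a cart in front of the work surface, level with it; the furniture and walls round the work are solid. World frame = base frame: x ahead of the robot, y to its left, z up, the work surface at z = 0. Lengths are in m, angles in rad, forces in N, time in s.
With the tool pointing down it reaches from about 0.3 to 0.775 m from the base axis. Payload 14.6 kg.
Tool frame: the origin (TCP) lies at the very end of the fingers, on their centre line; the grasp point (between the pads) lies 19 mm behind it (pinch_z is the distance from the TCP to the grasp point, in m); z points along the fingers, y is the direction in which the jaws open and shut (so a half turn about z gives the same grasp; the last joint's range is limited). The gripper opens to 94 mm and grips with 3 to 60 N. Pads are 16 mm wide; open, the fingers measure 119 mm over their backs; the gripper's body (75 mm by 177 mm) begins 78 mm behind the grasp point.
Start: joints at [1.043, 0.3, 1.521, -0, 1.321, -0.067], TCP at [0.245, 0.493, 0.205] pointing down, gripper open.
Joint ranges: [-3.03, 3.03], [-0.79, 2.21], [0.23, 2.52], [-1.04, 4.18], [0, 3.07], [-2.55, 2.55]. Speed limits (rad/s): [2.22, 2.22, 2.57, 3.14, 3.14, 3.14].

INTERFACE

Orientations are given as [roll, pitch, yaw] about the fixed x, y, z axes, in that order (R = Rz(yaw) Ry(pitch) Rx(roll)).
In Python, from station import get_obs, camera, hand_in, pinch_z gives the robot as it stands.
- The arm moves only by the tool servo_tool, never from a script. Its argument "moves" is a list that holds one entry, the list of rows, each a list of 7 numbers: the turn, a rotation vector about the tool's x, y, z normalised to -1 to 1, where 1 is pi/2 rad, then the shift along the tool's x, y, z normalised to -1 to 1, where 1 is 500 mm, then the closure, from 0 (fully open) to 1 (shut). In form: [[[rx, ry, rz, x, y, z, hand], ...]]. A call has 1 to 12 rows; each row is the pose to reach, as a shift and turn from the pose measured when the call began, along the tool's axes at that moment; what a row does not reach only later rows make up. A row lasts 1/12 s, in which the tool goes at most 41.7 mm and 7.16 degrees, less where a joint would pass 70% of its speed; a pose out of reach is approached as far as the arm can. A call with a number of a shift or a turn outside -1 to 1 is refused whole. A call with a gripper value outside its range is refused whole. The fingers move at their own pace and stop on an object; "squeeze" is the grip in N (left out, the last holds). Time passes only in rows, so rows that repeat a pose let the fingers close. It gives the time, the measured TCP pose, the force and the opening at its end, in the units of the state.
- get_obs(): the state, without advancing time (a new reading comes with each control period).
- camera(name): name is "scene" or "side" or "wrist"; returns a dict with "color" (420x560x3 uint8, red, green, blue), "intrinsics" (3x3 intrinsics, pixels), "rvec" (rotation vector, rad) and "tvec" (3), from world to camera coordinates, as OpenCV has them. Camera axes: x right, y down, z forward; pixel columns grow to the right and rows downward; lengths in m; the calibration is good to about 2 mm. A picture is of the moment at which its call begins. There is no depth.
- hand_in(): hands the job in, once; it reports no verdict.
The state is a dict: "time_s": time; "qpos": joint angles; "joint_vel": joint speeds; "tau": joint torques, N m; "ee_pos": TCP position; "eef_rot": TCP orientation; "force": force on the tool from outside, world axes, zero at the start; "moment": the same for the moment, N m; "grip_width": finger opening in m.
Only numpy, scipy, OpenCV 4.12 (cv2) and the standard library are available. Lean on these libraries where they do the work, as an engineer would, in place of code of your own. Each camera call takes 0.05 s, during which the arm holds its last target.

## Working session

There is one attempt and no reset: what is moved stays moved. The work goes in short steps, Python scripts to look and compute and a tool call to move; the robot and the scene stay as the last step left them, time stands still between calls to the robot, and variables do not carry over. Pictures are saved under pics/ and viewed, and the job is handed in when it is done.

Besides the shell and the picture viewer there is one more tool, called as a command line: name --argument value ..., lists and objects as JSON in quotes. servo_tool: Moves the arm, as the interface text tells. Scaled input: -1 to 1 covers 500 mm each way for a shift and pi/2 rad each way for a turn. Its arguments: {"type":"object","properties":{"moves":{"type":"array"},"squeeze":{"type":"number"}},"required":["moves"]}

```bash
ls; mkdir -p pics
cat > h.py <<'E'
import numpy as np, cv2
from station import get_obs, camera, hand_in, pinch_z
def snap(n,f):
    c=camera(n); cv2.imwrite('pics/'+f,c['color'][:,:,::-1]); np.savez('pics/'+f+'.npz',**c); return c
def load(f): return dict(np.load('pics/'+f+'.npz'))
def ray(c,u,v):
    R=cv2.Rodrigues(np.array(c['rvec'],float))[0]; t=np.array(c['tvec'],float).ravel()
    d=R.T@np.linalg.inv(c['intrinsics'])@np.array([u,v,1.]); return -R.T@t,d
def plane(c,u,v,z):
    o,d=ray(c,u,v); return o+d*(z-o[2])/d[2]
def proj(c,p):
    return cv2.projectPoints(np.array(p,float).reshape(-1,1,3),np.array(c['rvec'],float),np.array(c['tvec'],float),c['intrinsics'],None)[0].reshape(-1,2)
E
python3 - <<'E'
from h import *
for n in('scene','side','wrist'):
    c=snap(n,n+'0.png'); print(n,ray(c,280,210))
o=get_obs(); print(o,pinch_z)
E
```

```text
pics
scene (array([-0.24137019, -0.02755593,  0.42973788]), array([ 0.8913443 ,  0.20143627, -0.40661633]))
side (array([0.19661457, 0.05892274, 0.79923235]), array([ 0.45123327,  0.14458472, -0.880633  ]))
wrist (array([0.17412122, 0.52743663, 0.38462484]), array([ 0.24764971, -0.13223589, -0.95989501]))
{'time_s': 0.15, 'qpos': array([ 1.04339956e+00,  3.00318980e-01,  1.52144664e+00, -1.66322292e-05,
        1.32070842e+00, -6.66110352e-02]), 'joint_vel': array([-0.00136748, -0.00209461, -0.00418517,  0.00092767,  0.00312714,
        0.00122054]), 'tau': array([ 2.22923634e-03, -5.31955290e+01, -3.52818918e+01,  7.08031515e-02,
        2.36147008e-02, -7.13002692e-05]), 'ee_pos': array([0.24446631, 0.49245188, 0.20502665]), 'eef_rot': array([-3.14071215e+00, -4.25912612e-05,  2.68081103e+00]), 'force': array([-0.31838776, -0.14728645, -0.82518234]), 'moment': array([0.04101381, 0.0039465 , 0.02115659]), 'grip_width': 0.09367579031624067} 0.0188
```

View pics/scene0.png

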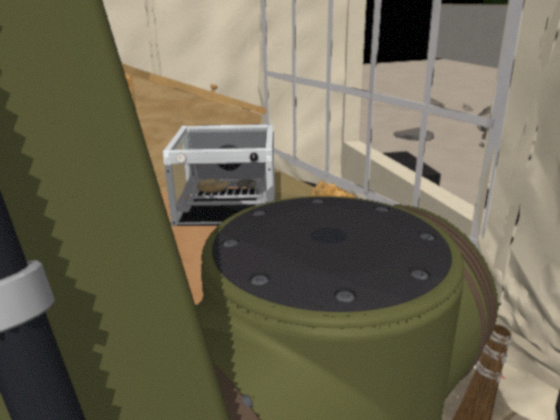

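View pics/side0.png

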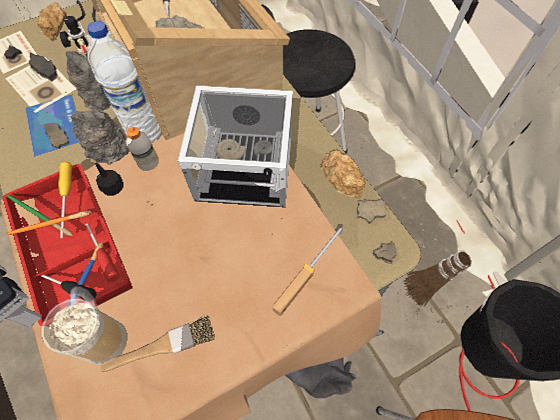

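View pics/wrist0.png

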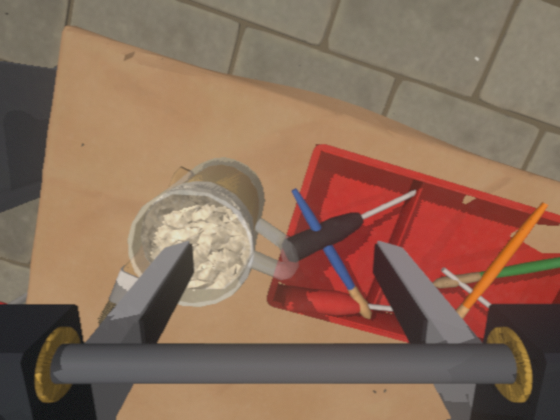

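The side view shows the hook, with its handle from about (277,310) to (313,264) and its tip near (340,228). The cabinet is at about (180–292, 88–207). I'll zoom in on both.

Run:
```python
from h import *
im=cv2.imread('pics/side0.png')
cv2.imwrite('pics/z1.png',cv2.resize(im[80:220,170:310],None,fx=4.2,fy=4.2,interpolation=cv2.INTER_CUBIC))
cv2.imwrite('pics/z2.png',cv2.resize(im[215:325,260:360],None,fx=5.4,fy=5.4,interpolation=cv2.INTER_CUBIC))
```

```text
(no output)
```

View pics/z1.png

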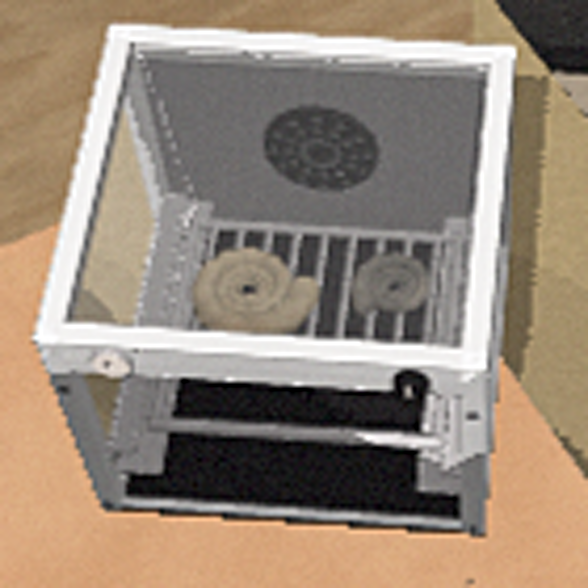

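View pics/z2.png

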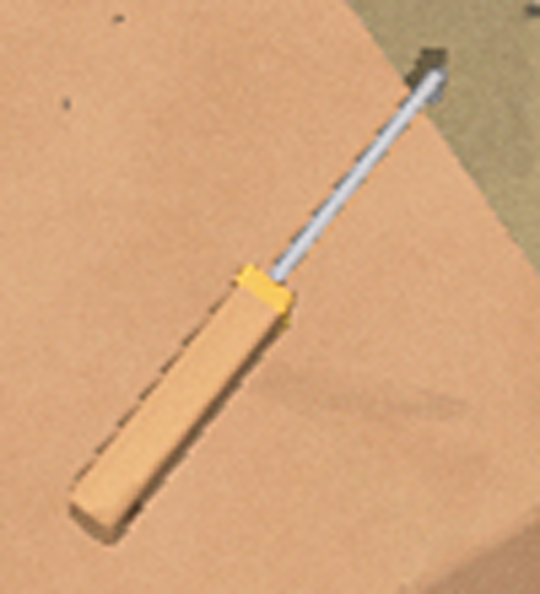

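Run:
```python
from h import *
c=load('side0.png')
A=lambda x,y:(170+(x+.5)/4.2-.5,80+(y+.5)/4.2-.5)
B=lambda x,y:(260+(x+.5)/5.4-.5,215+(y+.5)/5.4-.5)
def P(n,uv,z): p=plane(c,*uv,z); print(n,p.round(4)); return p
a=P('bl',B(75,497),.034);b=P('br',B(112,527),.034);d=P('fl',B(243,268),.034);e=P('fr',B(290,300),.034)
t=P('tip',B(436,75),.0325)
r=(a+b)/2;f=(d+e)/2
print('handle len',np.linalg.norm(f-r),'w',np.linalg.norm(a-b),np.linalg.norm(d-e)); v=(t-r)[:2];print('tip-rear',np.linalg.norm(v),'yaw',np.arctan2(v[1],v[0]),np.arctan2(*(f-r)[1::-1]))
fl=P('cab top FL',A(38,343),.165);fr=P('cab top FR',A(487,372),.165);rl=P('top RL',A(110,25),.165);rr=P('RR',A(516,48),.165)
b1=P('bot FL',A(107,507),0);b2=P('bot FR',A(483,533),0)
p1=P('bar L',A(150,426),.042);p2=P('bar R',A(440,440),.042)
print(np.linalg.norm(fl-fr),np.linalg.norm(rl-fl),np.linalg.norm(rr-fr),np.linalg.norm(b1-b2))
for q in [(fl,fr),(rl,rr),(b1,b2),(p1,p2)]:
    w=q[0]-q[1]; print('yaw',np.arctan2(-w[0],w[1]),'mid',(q[0]+q[1])/2)
```

```text
bl [0.3832 0.1344 0.034 ]
br [0.3769 0.1186 0.034 ]
fl [0.484  0.1001 0.034 ]
fr [0.4769 0.08   0.034 ]
tip [0.5842 0.049  0.0325]
handle len 0.10679324108092947 w 0.016987514109802974 0.021314806188078458
tip-rear 0.21837356597877614 yaw -0.3629594624206151 -0.34811933467807515
cab top FL [0.5667 0.3815 0.165 ]
cab top FR [0.6113 0.1796 0.165 ]
top RL [0.7609 0.4275 0.165 ]
RR [0.8063 0.2227 0.165 ]
bot FL [0.5734 0.3845 0.    ]
bot FR [0.6178 0.1827 0.    ]
bar L [0.6063 0.3649 0.042 ]
bar R [0.6429 0.2143 0.042 ]
0.2068262899343632 0.19958480251286068 0.19970750489350853 0.2066700227818848
yaw 0.21776288124979565 mid [0.58899392 0.28053222 0.165     ]
yaw 0.2184507261313105 mid [0.78359363 0.32511293 0.165     ]
yaw 0.21676119546802067 mid [0.59559212 0.28362803 0.        ]
yaw 0.23872900438917938 mid [0.62460875 0.28960473 0.042     ]
```

```bash
cat >> h.py <<'E'
from scipy.spatial.transform import Rotation as Ro
def goto(x,y,z,yaw,roll=np.pi,pitch=0):
    o=get_obs(); R0=Ro.from_euler('xyz',o['eef_rot']); R1=Ro.from_euler('xyz',[roll,pitch,yaw])
    rv=(R0.inv()*R1).as_rotvec()/(np.pi/2); s=R0.inv().apply(np.array([x,y,z])-o['ee_pos'])/.5
    print('row',rv.round(4),s.round(4)); return np.r_[rv,s]
def st():
    o=get_obs(); print('t',round(o['time_s'],2),'p',o['ee_pos'].round(4),'r',o['eef_rot'].round(4),'F',o['force'].round(2),'M',o['moment'].round(3),'g',round(o['grip_width'],4))
E
python3 - <<'E'
from h import *
goto(.456,.098,.20,2.777)
E
```

```text
row [-0.0006 -0.0001 -0.0612] [-0.7297 -0.5185  0.0105]
```

servo_tool --moves '[[[0, 0, -0.006, -0.07, -0.05, 0.001, 0], [0, 0, -0.012, -0.14, -0.1, 0.002, 0], [0, 0, -0.018, -0.21, -0.15, 0.003, 0], [0, 0, -0.024, -0.28, -0.2, 0.004, 0], [0, 0, -0.03, -0.35, -0.25, 0.005, 0], [0, 0, -0.036, -0.42, -0.3, 0.006, 0], [0, 0, -0.042, -0.49, -0.35, 0.007, 0], [0, 0, -0.048, -0.56, -0.4, 0.008, 0], [0, 0, -0.054, -0.63, -0.45, 0.009, 0], [0, 0, -0.06, -0.7, -0.5, 0.01, 0], [0, 0, -0.061, -0.73, -0.518, 0.01, 0], [0, 0, -0.061, -0.73, -0.518, 0.01, 0]]]'

```text
time_s: 1.15
ee_pos: [0.4579, 0.0942, 0.1999]
eef_rot: [-3.14, 0.0, 2.773]
force: [-0.9, 1.0, 0.5]
grip_width: 0.0939
```

Run:
```python
from h import *
snap('wrist','w1.png'); snap('scene','s1.png'); st()
```

```text
t 1.25 p [0.4563 0.0974 0.1999] r [-3.1405e+00 -9.0000e-04  2.7743e+00] F [ 0.1  -0.42 -0.71] M [ 0.004 -0.007 -0.052] g 0.0939
```

View pics/w1.png

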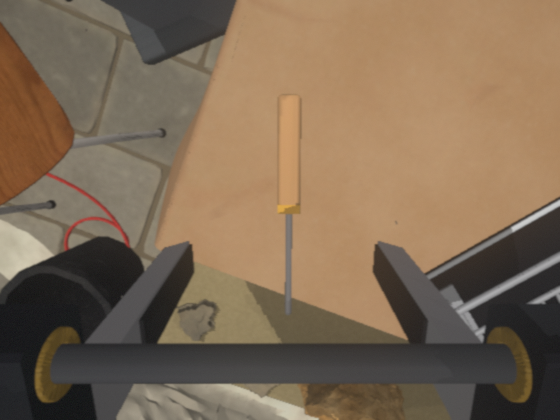

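View pics/s1.png

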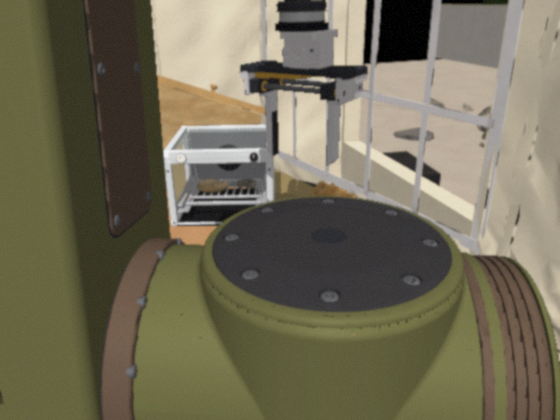

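The wrist view shows the handle top running from (289,95) to (289,210), about 22 px wide, and the rod end at about (289,313).

```bash
python3 - <<'E'
from h import *
c=load('w1.png'); im=c['color'].astype(int)
hsv=cv2.cvtColor(c['color'],cv2.COLOR_RGB2HSV)
for v in(100,130,160,190,202): print(v,[tuple(hsv[v,u]) for u in (270,276,278,280,285,299,301,303,306)])
P={}
for n,u,v,z in [('rear',289.5,95,.034),('frontmid',289,205,.034),('fr2',289,213,.034),('l',278,150,.034),('r',300.5,150,.034),('tip',289,313,.0325)]:
    P[n]=plane(c,u,v,z); print(n,P[n].round(4))
v=P['tip']-P['rear'];print(np.linalg.norm(v),np.arctan2(v[1],v[0]),np.linalg.norm(P['l']-P['r']))
E
python3 - <<'E'
import cv2
im=cv2.imread('pics/w1.png'); cv2.imwrite('pics/z3.png',cv2.resize(im[85:325,240:340],None,fx=2.5,fy=2.5,interpolation=cv2.INTER_CUBIC))
E
```

```text
100 [(np.uint8(15), np.uint8(103), np.uint8(181)), (np.uint8(15), np.uint8(103), np.uint8(179)), (np.uint8(15), np.uint8(115), np.uint8(164)), (np.uint8(16), np.uint8(120), np.uint8(180)), (np.uint8(15), np.uint8(120), np.uint8(202)), (np.uint8(15), np.uint8(118), np.uint8(167)), (np.uint8(15), np.uint8(110), np.uint8(158)), (np.uint8(15), np.uint8(107), np.uint8(178)), (np.uint8(14), np.uint8(107), np.uint8(179))]
130 [(np.uint8(15), np.uint8(102), np.uint8(182)), (np.uint8(15), np.uint8(104), np.uint8(179)), (np.uint8(15), np.uint8(115), np.uint8(162)), (np.uint8(15), np.uint8(120), np.uint8(191)), (np.uint8(15), np.uint8(120), np.uint8(204)), (np.uint8(15), np.uint8(118), np.uint8(160)), (np.uint8(15), np.uint8(106), np.uint8(156)), (np.uint8(15), np.uint8(106), np.uint8(181)), (np.uint8(15), np.uint8(104), np.uint8(182))]
160 [(np.uint8(15), np.uint8(104), np.uint8(182)), (np.uint8(15), np.uint8(108), np.uint8(177)), (np.uint8(15), np.uint8(116), np.uint8(171)), (np.uint8(15), np.uint8(120), np.uint8(195)), (np.uint8(15), np.uint8(119), np.uint8(201)), (np.uint8(15), np.uint8(116
[... 519 characters left out ...]
nt8(179)), (np.uint8(15), np.uint8(108), np.uint8(179))]
202 [(np.uint8(15), np.uint8(108), np.uint8(181)), (np.uint8(15), np.uint8(109), np.uint8(176)), (np.uint8(15), np.uint8(119), np.uint8(169)), (np.uint8(15), np.uint8(122), np.uint8(192)), (np.uint8(15), np.uint8(120), np.uint8(200)), (np.uint8(16), np.uint8(113), np.uint8(142)), (np.uint8(15), np.uint8(108), np.uint8(173)), (np.uint8(15), np.uint8(110), np.uint8(179)), (np.uint8(15), np.uint8(108), np.uint8(179))]
rear [0.3812 0.13   0.034 ]
frontmid [0.4763 0.0932 0.034 ]
fr2 [0.4839 0.0904 0.034 ]
l [0.4231 0.1026 0.034 ]
r [0.4307 0.1221 0.034 ]
tip [0.5874 0.0509 0.0325]
0.22085848174232603 -0.3663201293959845 0.020890002814965548
```

View pics/z3.png

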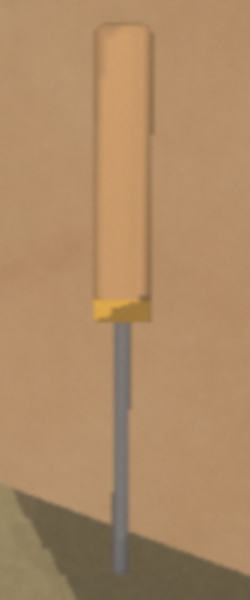

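Run:
```python
from h import *
goto(.4605,.0995,.006,2.7756)
```

```text
row [-0.0007 -0.0005 -0.0008] [-0.0067  0.0073  0.3878]
```

servo_tool --moves '[[[-0.0007, -0.0005, -0.001, -0.003, 0.003, 0.04, 0], [-0.0007, -0.0005, -0.001, -0.0067, 0.0073, 0.1, 0], [-0.0007, -0.0005, -0.001, -0.0067, 0.0073, 0.16, 0], [-0.0007, -0.0005, -0.001, -0.0067, 0.0073, 0.22, 0], [-0.0007, -0.0005, -0.001, -0.0067, 0.0073, 0.27, 0], [-0.0007, -0.0005, -0.001, -0.0067, 0.0073, 0.31, 0], [-0.0007, -0.0005, -0.001, -0.0067, 0.0073, 0.34, 0], [-0.0007, -0.0005, -0.001, -0.0067, 0.0073, 0.36, 0], [-0.0007, -0.0005, -0.001, -0.0067, 0.0073, 0.375, 0], [-0.0007, -0.0005, -0.001, -0.0067, 0.0073, 0.385, 0], [-0.0007, -0.0005, -0.001, -0.0067, 0.0073, 0.387, 0], [-0.0007, -0.0005, -0.001, -0.0067, 0.0073, 0.387, 0]]]' --squeeze 45

```text
time_s: 2.25
ee_pos: [0.4607, 0.0997, 0.0067]
eef_rot: [3.141, 0.0, 2.776]
force: [-0.5, 0.2, 0.3]
grip_width: 0.0941
```

Run:
```python
from h import *
st(); goto(.4605,.0995,.006,2.7756)
```

```text
t 2.25 p [0.4607 0.0997 0.0067] r [3.1414e+00 3.0000e-04 2.7761e+00] F [-0.51  0.24  0.31] M [ 0.056  0.005 -0.01 ] g 0.0941
row [0.0001 0.0002 0.0003] [ 0.0002 -0.0005  0.0014]
```

Now close on the handle.

servo_tool --moves '[[[0, 0, 0, 0, 0, 0, 0.4], [0, 0, 0, 0, 0, 0, 0.6], [0, 0, 0, 0, 0, 0, 0.8], [0, 0, 0, 0, 0, 0, 1], [0, 0, 0, 0, 0, 0, 1], [0, 0, 0, 0, 0, 0, 1], [0, 0, 0, 0, 0, 0, 1], [0, 0, 0, 0, 0, 0, 1], [0, 0, 0, 0, 0, 0, 1]]]' --squeeze 45

```text
time_s: 3.0
ee_pos: [0.4607, 0.0997, 0.0067]
eef_rot: [3.141, 0.0, 2.776]
force: [0.8, -0.5, 0.2]
grip_width: 0.0375
```

Run:
```python
from h import *
st()
goto(.4605,.0995,.11,2.7756)
```

```text
t 3.0 p [0.4607 0.0997 0.0067] r [3.1413e+00 3.0000e-04 2.7760e+00] F [ 0.82 -0.48  0.21] M [-0.039 -0.022  0.031] g 0.0375
row [0.0002 0.0002 0.0003] [ 1.000e-04 -5.000e-04 -2.066e-01]
```

servo_tool --moves '[[[0, 0, 0, 0, 0, 0, 1], [0, 0, 0, 0, 0, 0, 1], [0, 0, 0, 0, 0, 0, 1], [0, 0, 0, 0, 0, 0, 1], [0, 0, 0, 0, 0, 0, 1]]]'

```text
time_s: 3.42
ee_pos: [0.4607, 0.0997, 0.0067]
eef_rot: [3.141, 0.0, 2.776]
force: [0.2, -0.5, -0.8]
grip_width: 0.0216
```

servo_tool --moves '[[[0, 0, 0, 0, 0, -0.02, 1], [0, 0, 0, 0, 0, -0.05, 1], [0, 0, 0, 0, 0, -0.09, 1], [0, 0, 0, 0, 0, -0.13, 1], [0, 0, 0, 0, 0, -0.16, 1], [0, 0, 0, 0, 0, -0.18, 1], [0, 0, 0, 0, 0, -0.18, 1]]]'

```text
time_s: 4.0
ee_pos: [0.4615, 0.0998, 0.0989]
eef_rot: [3.14, 0.003, 2.776]
force: [0.8, 0.1, -1.6]
grip_width: 0.0218
```

Run:
```python
from h import *
st()
goto(.397,.239,.097,3.3596)
```

```text
t 4.0 p [0.4615 0.0998 0.0989] r [3.1398 0.0032 2.7761] F [ 0.76  0.09 -1.6 ] M [ 0.035 -0.007 -0.023] g 0.0218
row [ 0.0005  0.0023 -0.3715] [0.2199 0.2138 0.0034]
```

servo_tool --moves '[[[0, 0, -0.02, 0.02, 0.01, 0.0, 1], [0, 0, -0.06, 0.045, 0.035, 0.001, 1], [0, 0.001, -0.1, 0.07, 0.06, 0.001, 1], [0, 0.001, -0.15, 0.1, 0.09, 0.001, 1], [0, 0.001, -0.2, 0.13, 0.12, 0.002, 1], [0, 0.002, -0.25, 0.16, 0.15, 0.002, 1], [0, 0.002, -0.3, 0.19, 0.18, 0.003, 1], [0, 0.002, -0.34, 0.21, 0.2, 0.003, 1], [0, 0.002, -0.365, 0.22, 0.21, 0.003, 1], [0, 0.002, -0.3715, 0.22, 0.214, 0.003, 1], [0, 0.002, -0.3715, 0.22, 0.214, 0.003, 1]]]'

```text
time_s: 4.92
ee_pos: [0.3968, 0.2392, 0.0968]
eef_rot: [3.141, 0.0, -2.923]
force: [-0.4, -0.2, -1.3]
grip_width: 0.0215
```

Run:
```python
from h import *
c=snap('side','side2.png'); c=snap('scene','scene2.png'); c=snap('wrist','w2.png'); st()
im=cv2.imread('pics/side2.png')
cv2.imwrite('pics/z4.png',cv2.resize(im[90:290,140:340],None,fx=3,fy=3,interpolation=cv2.INTER_CUBIC))
```

```text
t 5.07 p [0.3972 0.2385 0.097 ] r [ 3.1411e+00  4.0000e-04 -2.9253e+00] F [ 0.61 -0.05 -1.17] M [0.056 0.018 0.084] g 0.0216
```

View pics/z4.png

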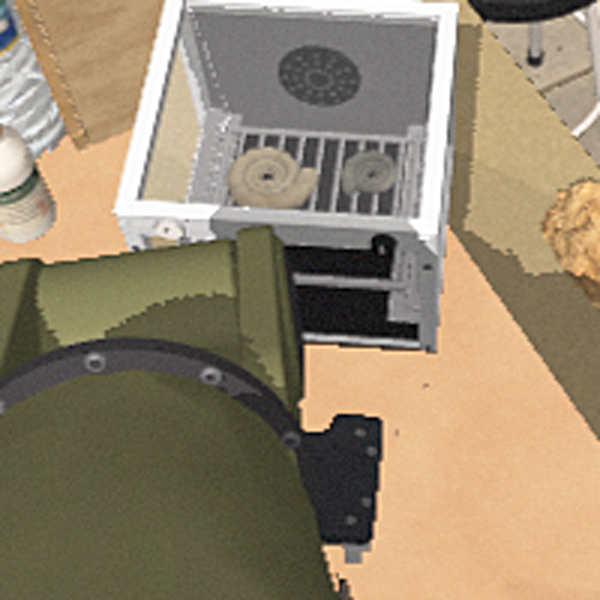

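View pics/w2.png

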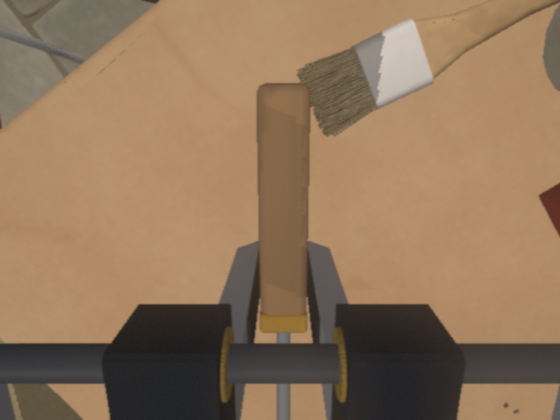

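View pics/scene2.png

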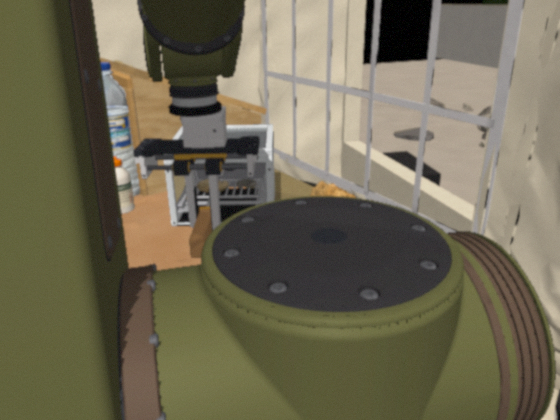

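The arm hides the tip from the side view, so I'll cross-check the cabinet and bar in the first scene picture.

Run:
```python
from h import *
im=cv2.imread('pics/scene0.png')
cv2.imwrite('pics/z5.png',cv2.resize(im[115:235,155:290],None,fx=4.8,fy=4.8,interpolation=cv2.INTER_CUBIC))
# predicted
c=load('scene0.png'); X=np.array([.976,.2163,0]);Y=np.array([-.2163,.976,0]);O=np.array([.592,.282,0])
for n,p in dict(tfl=(0,.105,.165),tfr=(0,-.105,.165),bfl=(0,.105,0),bfr=(0,-.105,0),barL=(.0335,.076,.04),barR=(.0335,-.076,.04)).items():
    q=proj(c,O+X*p[0]+Y*p[1]+np.array([0,0,p[2]]))[0]; print(n,q.round(1),((q-[155,115]+.5)*4.8-.5).round(0))
```

```text
tfl [162.4 151.1] [ 37. 175.]
tfr [272.  149.1] [563. 166.]
bfl [171.6 228.5] [ 81. 547.]
bfr [273.8 227. ] [572. 540.]
barL [186.7 204. ] [154. 429.]
barR [259.6 202.8] [504. 423.]
```

View pics/z5.png

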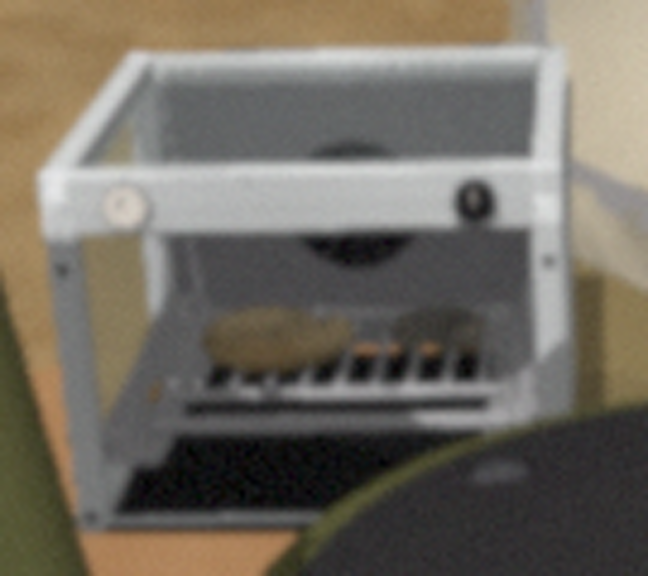

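```bash
cat > tri.py <<'E'
from h import *
cs=load('side0.png'); cc=load('scene0.png')
A=lambda x,y:(170+(x+.5)/4.2-.5,80+(y+.5)/4.2-.5)
C=lambda x,y:(155+(x+.5)/4.8-.5,115+(y+.5)/4.8-.5)
def tri(a,b):
    (o1,d1),(o2,d2)=ray(cs,*a),ray(cc,*b)
    M=np.c_[d1,-d2]; s=np.linalg.lstsq(M,o2-o1,rcond=None)[0]
    p,q=o1+s[0]*d1,o2+s[1]*d2; return (p+q)/2,np.linalg.norm(p-q)
for n,a,b in [('tfl',(38,343),(40,175)),('tfr',(487,370),(560,165)),('bfl',(107,507),(85,525)),('trl',(110,25),(140,52)),('trr',(516,48),(567,50)),('barL',(150,427),(180,421))]:
    p,e=tri(A(*a),C(*b)); print(n,p.round(4),round(e,4))
E
python3 tri.py
```

```text
tfl [0.5658 0.3812 0.1663] 0.0006
tfr [0.6115 0.1799 0.1662] 0.0005
bfl [0.5679 0.3804 0.0113] 0.001
trl [0.7595 0.4234 0.167 ] 0.0057
trr [0.809  0.2235 0.1622] 0.0
barL [0.6045 0.3562 0.0467] 0.0131
```

Run:
```python
from h import *
cs=load('side0.png'); cc=load('scene0.png')
for u in (225,240,250): print('side',u,list(enumerate(cs['color'][165:205,u].sum(1)//3,165)))
for u in (205,220,235): print('scene',u,list(enumerate(cc['color'][188:215,u].sum(1)//3,188)))
X=np.array([.976,.2163,0]);Y=np.array([-.2163,.976,0]);O=np.array([.5895,.2807,0])
for b in (.03,.0335,.037,.04):
  for off in (.02,0,-.02,):
    p=O+X*b+Y*off+[0,0,.04]; print(b,off,proj(cs,p).round(1),proj(cc,p).round(1),'rod',proj(cc,p+X*.034).round(1))
```

```text
side 225 [(165, np.uint64(181)), (166, np.uint64(184)), (167, np.uint64(184)), (168, np.uint64(176)), (169, np.uint64(190)), (170, np.uint64(214)), (171, np.uint64(0)), (172, np.uint64(14)), (173, np.uint64(21)), (174, np.uint64(17)), (175, np.uint64(29)), (176, np.uint64(20)), (177, np.uint64(16)), (178, np.uint64(17)), (179, np.uint64(25)), (180, np.uint64(77)), (181, np.uint64(130)), (182, np.uint64(125)), (183, np.uint64(101)), (184, np.uint64(6)), (185, np.uint64(20)), (186, np.uint64(21)), (187, np.uint64(27)), (188, np.uint64(16)), (189, np.uint64(30)), (190, np.uint64(18)), (191, np.uint64(10)), (192, np.uint64(20)), (193, np.uint64(16)), (194, np.uint64(11)), (195, np.uint64(20)), (196, np.uint64(19)), (197, np.uint64(28)), (198, np.uint64(11)), (199, np.uint64(55)), (200, np.uint64(175)), (201, np.uint64(172)), (202, np.uint64(48)), (203, np.uint64(60)), (204, np.uint64(182))]
side 240 [(165, np.uint64(173)), (166, np.uint64(185)), (167, np.uint64(188)), (168, np.uint64(182)), (169, np.uint64(182)), (170, np.uint64(193)), (171, np.uint64(228)), (172, np.uint64(0)), (173, np
[... 3467 characters left out ...]
d [[215.4 198.4]]
0.03 0 [[240.  185.6]] [[223.1 204.6]] rod [[224.8 198.3]]
0.03 -0.02 [[248.9 186.2]] [[232.7 204.4]] rod [[234.1 198.1]]
0.0335 0.02 [[231.3 183.7]] [[213.6 204.1]] rod [[215.6 197.8]]
0.0335 0 [[240.2 184.2]] [[223.3 203.9]] rod [[224.9 197.6]]
0.0335 -0.02 [[249.1 184.8]] [[232.9 203.8]] rod [[234.3 197.5]]
0.037 0.02 [[231.5 182.3]] [[213.9 203.4]] rod [[215.8 197.2]]
0.037 0 [[240.4 182.9]] [[223.4 203.2]] rod [[225.1 197. ]]
0.037 -0.02 [[249.3 183.5]] [[233.  203.1]] rod [[234.4 196.9]]
0.04 0.02 [[231.7 181.2]] [[214.  202.8]] rod [[216.  196.6]]
0.04 0 [[240.6 181.8]] [[223.6 202.7]] rod [[225.2 196.5]]
0.04 -0.02 [[249.4 182.4]] [[233.2 202.5]] rod [[234.5 196.3]]
```

Run:
```python
from h import *
st()
goto(.507,.2624,.079,3.3594)
```

```text
t 5.07 p [0.3972 0.2385 0.097 ] r [ 3.1411e+00  4.0000e-04 -2.9253e+00] F [ 0.61 -0.05 -1.17] M [0.056 0.018 0.084] g 0.0216
row [ 0.0003  0.0002 -0.001 ] [-0.2247 -0.0004  0.0362]
```

servo_tool --moves '[[[0, 0, -0.001, -0.01, 0, 0.012, 1], [0, 0, -0.001, -0.025, 0, 0.024, 1], [0, 0, -0.001, -0.05, 0, 0.036, 1], [0, 0, -0.001, -0.08, 0, 0.036, 1], [0, 0, -0.001, -0.11, 0, 0.036, 1], [0, 0, -0.001, -0.14, 0, 0.036, 1], [0, 0, -0.001, -0.17, 0, 0.036, 1], [0, 0, -0.001, -0.195, 0, 0.036, 1], [0, 0, -0.001, -0.21, 0, 0.036, 1], [0, 0, -0.001, -0.22, 0, 0.036, 1], [0, 0, -0.001, -0.2247, 0, 0.036, 1], [0, 0, -0.001, -0.2247, 0, 0.036, 1]]]'

```text
time_s: 6.07
ee_pos: [0.507, 0.2625, 0.0787]
eef_rot: [3.141, -0.0, -2.924]
force: [-0.1, -0.3, -1.1]
grip_width: 0.0213
```

Run:
```python
from h import *
c=snap('side','side3.png'); c=snap('scene','scene3.png'); st()
goto(.507,.2624,.0315,3.3594)
im=cv2.imread('pics/side3.png'); a=cv2.resize(im[80:220,170:310],None,fx=2.8,fy=2.8,interpolation=cv2.INTER_CUBIC)
im=cv2.imread('pics/scene3.png'); b=cv2.resize(im[115:235,155:290],None,fx=2.9,fy=2.9,interpolation=cv2.INTER_CUBIC)
H=max(a.shape[0],b.shape[0]); z=np.zeros((H,a.shape[1]+b.shape[1],3),np.uint8); z[:a.shape[0],:a.shape[1]]=a; z[:b.shape[0],a.shape[1]:]=b
cv2.imwrite('pics/z6.png',z)
```

```text
t 6.17 p [0.5066 0.2625 0.079 ] r [ 3.1412e+00  1.0000e-04 -2.9237e+00] F [-0.98 -0.22 -1.46] M [0.074 0.003 0.035] g 0.0219
row [0.0003 0.0001 0.0001] [-0.0007 -0.0005  0.095 ]
```

View pics/z6.png

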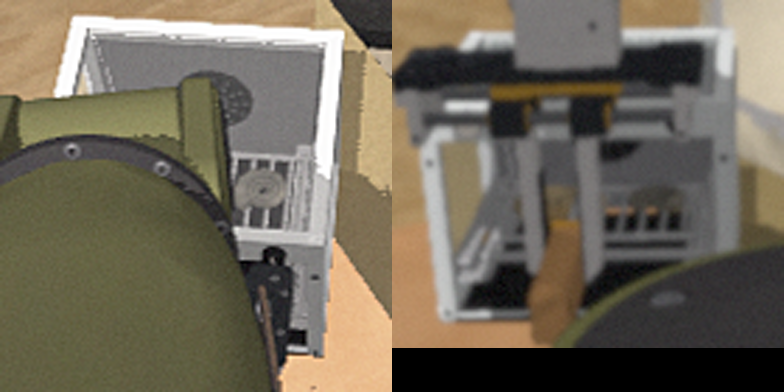

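The tip is hidden in both views, so I'll lower it slowly and watch the force.

servo_tool --moves '[[[0, 0, 0, 0, 0, 0.01, 1], [0, 0, 0, 0, 0, 0.022, 1], [0, 0, 0, 0, 0, 0.034, 1], [0, 0, 0, 0, 0, 0.046, 1], [0, 0, 0, 0, 0, 0.056, 1], [0, 0, 0, 0, 0, 0.062, 1], [0, 0, 0, 0, 0, 0.066, 1]]]'

```text
time_s: 6.75
ee_pos: [0.5064, 0.2625, 0.0453]
eef_rot: [3.141, -0.001, -2.924]
force: [-0.1, 0.6, -1.4]
grip_width: 0.0217
```

servo_tool --moves '[[[0, 0, 0, 0, 0, 0.005, 1], [0, 0, 0, 0, 0, 0.011, 1], [0, 0, 0, 0, 0, 0.017, 1], [0, 0, 0, 0, 0, 0.023, 1], [0, 0, 0, 0, 0, 0.027, 1], [0, 0, 0, 0, 0, 0.028, 1]]]'

```text
time_s: 7.25
ee_pos: [0.5063, 0.2624, 0.0309]
eef_rot: [3.141, -0.001, -2.924]
force: [0.2, 0.2, -1.8]
grip_width: 0.0219
```

Run:
```python
from h import *
st(); goto(.507,.2624,.0315,3.3594)
```

```text
t 7.25 p [0.5063 0.2624 0.0309] r [ 3.1414e+00 -1.1000e-03 -2.9237e+00] F [ 0.23  0.2  -1.82] M [ 0.043  0.025 -0.022] g 0.0219
row [ 0.0001 -0.0007  0.0001] [-0.0015 -0.0003 -0.0012]
```

servo_tool --moves '[[[0, 0, 0, 0.002, 0, 0, 1], [0, 0, 0, 0.005, 0, 0, 1], [0, 0, 0, 0.009, 0, 0, 1], [0, 0, 0, 0.012, 0, 0, 1], [0, 0, 0, 0.013, 0, 0, 1]]]'

```text
time_s: 7.67
ee_pos: [0.4997, 0.261, 0.031]
eef_rot: [3.141, -0.001, -2.924]
force: [-0.2, 0.6, -1.4]
grip_width: 0.0214
```

servo_tool --moves '[[[0, 0, 0, 0.002, 0, 0, 1], [0, 0, 0, 0.004, 0, 0, 1], [0, 0, 0, 0.005, 0, 0, 1]]]'

```text
time_s: 7.92
ee_pos: [0.4974, 0.2605, 0.0312]
eef_rot: [3.141, -0.0, -2.924]
force: [3.6, 1.1, -1.9]
grip_width: 0.0215
```

servo_tool --moves '[[[0, 0, 0, 0.002, 0, 0, 1], [0, 0, 0, 0.003, 0, 0, 1], [0, 0, 0, 0.004, 0, 0, 1]]]'

```text
time_s: 8.17
ee_pos: [0.4957, 0.2601, 0.0313]
eef_rot: [3.141, 0.0, -2.924]
force: [3.9, 0.3, -2.1]
grip_width: 0.0215
```

servo_tool --moves '[[[0, 0, 0, 0.002, 0, 0, 1], [0, 0, 0, 0.003, 0, 0, 1], [0, 0, 0, 0.004, 0, 0, 1]]]'

```text
time_s: 8.42
ee_pos: [0.4937, 0.2597, 0.0313]
eef_rot: [3.141, 0.001, -2.924]
force: [2.8, 0.3, -2.9]
grip_width: 0.0222
```

Contact came where predicted, with about 3–4 N of drag. I'll carry on gently.

servo_tool --moves '[[[0, 0, 0, 0.003, 0, 0, 1], [0, 0, 0, 0.006, 0, 0, 1], [0, 0, 0, 0.009, 0, 0, 1], [0, 0, 0, 0.012, 0, 0, 1], [0, 0, 0, 0.015, 0, 0, 1], [0, 0, 0, 0.018, 0, 0, 1], [0, 0, 0, 0.021, 0, 0, 1], [0, 0, 0, 0.024, 0, 0, 1], [0, 0, 0, 0.027, 0, 0, 1], [0, 0, 0, 0.03, 0, 0, 1]]]'

```text
time_s: 9.25
ee_pos: [0.4789, 0.2564, 0.0313]
eef_rot: [3.141, 0.001, -2.924]
force: [3.2, 1.0, -1.1]
grip_width: 0.0216
```

Run:
```python
from h import *
st(); print('cabx', (get_obs()['ee_pos'][:2]-[.5895,.2807])@[.976,.2163],(get_obs()['ee_pos'][:2]-[.5895,.2807])@[-.2163,.976])
c=snap('side','side4.png'); c=snap('scene','scene4.png')
im=cv2.imread('pics/side4.png'); a=cv2.resize(im[80:220,170:310],None,fx=2.8,fy=2.8,interpolation=cv2.INTER_CUBIC)
im=cv2.imread('pics/scene4.png'); b=cv2.resize(im[115:235,155:290],None,fx=2.9,fy=2.9,interpolation=cv2.INTER_CUBIC)
H=max(a.shape[0],b.shape[0]); z=np.zeros((H,a.shape[1]+b.shape[1],3),np.uint8); z[:a.shape[0],:a.shape[1]]=a; z[:b.shape[0],a.shape[1]:]=b
cv2.imwrite('pics/z7.png',z)
```

```text
t 9.25 p [0.4789 0.2564 0.0313] r [ 3.1412e+00  6.0000e-04 -2.9236e+00] F [ 3.23  1.04 -1.13] M [ 0.175 -0.477 -0.008] g 0.0216
cabx -0.11318861058266724 0.00022666465809074063
```

View pics/z7.png

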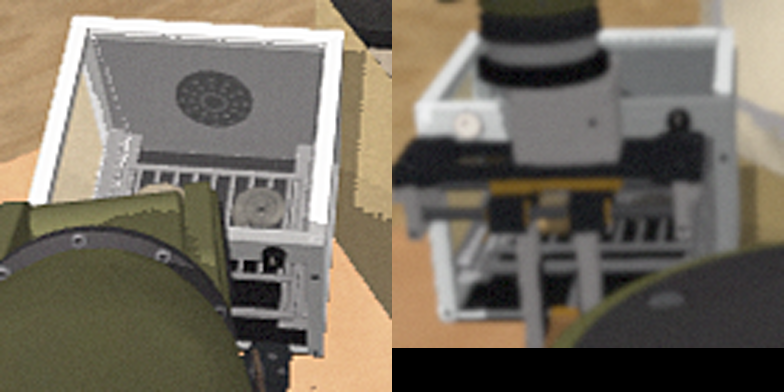

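The rack is following straight, its bar now about 19 mm inside the front. The earliest stop is still about 59 mm away.

servo_tool --moves '[[[0, 0, 0, 0.003, 0, 0, 1], [0, 0, 0, 0.007, 0, 0, 1], [0, 0, 0, 0.011, 0, 0, 1], [0, 0, 0, 0.015, 0, 0, 1], [0, 0, 0, 0.019, 0, 0, 1], [0, 0, 0, 0.023, 0, 0, 1], [0, 0, 0, 0.027, 0, 0, 1], [0, 0, 0, 0.031, 0, 0, 1], [0, 0, 0, 0.035, 0, 0, 1], [0, 0, 0, 0.039, 0, 0, 1], [0, 0, 0, 0.043, 0, 0, 1], [0, 0, 0, 0.046, 0, 0, 1]]]'

```text
time_s: 10.35
ee_pos: [0.4562, 0.2514, 0.0314]
eef_rot: [3.141, 0.0, -2.924]
force: [3.8, 1.1, -0.8]
grip_width: 0.0218
```

servo_tool --moves '[[[0, 0, 0, 0.003, 0, 0, 1], [0, 0, 0, 0.007, 0, 0, 1], [0, 0, 0, 0.011, 0, 0, 1], [0, 0, 0, 0.015, 0, 0, 1], [0, 0, 0, 0.019, 0, 0, 1], [0, 0, 0, 0.023, 0, 0, 1], [0, 0, 0, 0.027, 0, 0, 1], [0, 0, 0, 0.031, 0, 0, 1], [0, 0, 0, 0.035, 0, 0, 1], [0, 0, 0, 0.039, 0, 0, 1], [0, 0, 0, 0.043, 0, 0, 1], [0, 0, 0, 0.046, 0, 0, 1]]]'

```text
time_s: 11.35
ee_pos: [0.4335, 0.2463, 0.0313]
eef_rot: [3.141, 0.0, -2.924]
force: [4.3, 1.4, -1.6]
grip_width: 0.0217
```

Run:
```python
from h import *
st(); e=get_obs()['ee_pos'][:2]-[.5895,.2807];print('bar at', e@[.976,.2163]+.1325,e@[-.2163,.976]); goto(*(np.array([.5895,.2807])+np.array([.976,.2163])*(e@[.976,.2163])),.0312,3.3594)
```

```text
t 11.35 p [0.4335 0.2463 0.0313] r [ 3.1412e+00  4.0000e-04 -2.9236e+00] F [ 4.28  1.4  -1.64] M [ 0.242 -0.821  0.057] g 0.0217
bar at -0.027195235894899028 0.0002178403378414493
row [0.0003 0.0003 0.0001] [-0.0002 -0.0004  0.0002]
```

The bar is now 27 mm out, and a stop could come any time after another 13 mm. I'll look for the brass clips so I know where to start creeping.

Run:
```python
from h import *
im=cv2.imread('pics/scene0.png'); a=cv2.resize(im[165:220,165:285],None,fx=6.5,fy=6.5,interpolation=cv2.INTER_CUBIC)
c=snap('side','side5.png'); im=cv2.imread('pics/side0.png')
b=cv2.resize(im[120:205,175:295],None,fx=6.5,fy=6.5,interpolation=cv2.INTER_CUBIC)
cv2.imwrite('pics/z8.png',a);cv2.imwrite('pics/z9.png',b)
im=cv2.imread('pics/side5.png');cv2.imwrite('pics/z10.png',cv2.resize(im[80:230,170:310],None,fx=4,fy=4,interpolation=cv2.INTER_CUBIC))
```

```text
(no output)
```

View pics/z8.png

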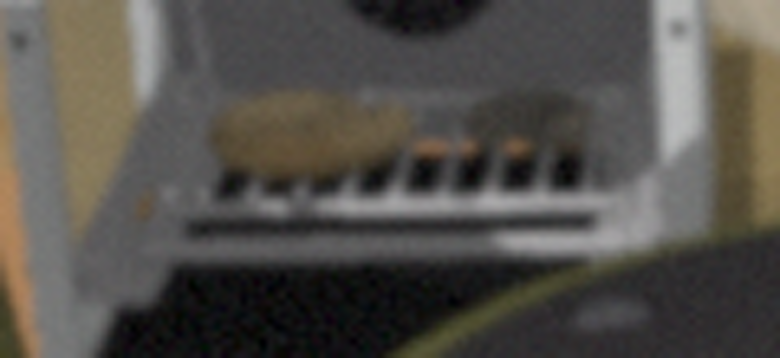

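View pics/z9.png

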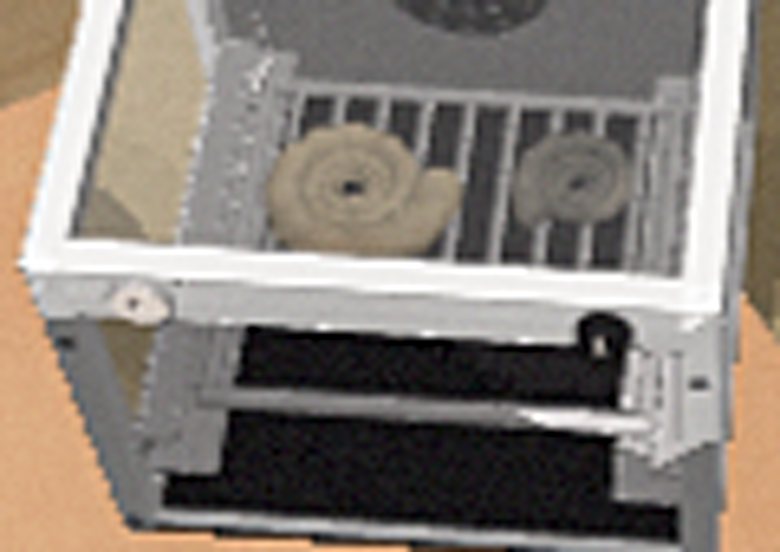

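View pics/z10.png

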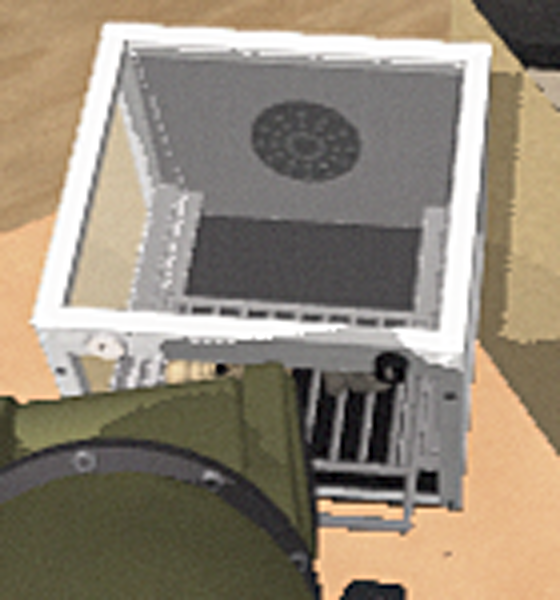

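Run:
```python
from h import *
c=load('scene0.png')
for (x,y) in [(145,203),(143,196),(147,210)]:
  u,v=165+(x+.5)/6.5-.5,165+(y+.5)/6.5-.5
  for z in (.037,.042,.047):
    p=plane(c,u,v,z); e=p[:2]-[.5895,.2807]; print(round(u,1),round(v,1),z,(e@[.976,.2163]).round(4),(e@[-.2163,.976]).round(4))
```

```text
186.9 195.8 0.037 0.0886 0.0857
186.9 195.8 0.042 0.0763 0.0831
186.9 195.8 0.047 0.064 0.0804
186.6 194.7 0.037 0.0949 0.0875
186.6 194.7 0.042 0.0826 0.0848
186.6 194.7 0.047 0.0702 0.0822
187.2 196.9 0.037 0.0824 0.0839
187.2 196.9 0.042 0.0702 0.0813
187.2 196.9 0.047 0.058 0.0787
```

One clip appears near cabinet x ≈ 0.075, so the stop should come with the bar about 50–75 mm out. I'll go 11 mm more, then creep.

servo_tool --moves '[[[0, 0, 0, 0.003, 0, 0, 1], [0, 0, 0, 0.006, 0, 0, 1], [0, 0, 0, 0.009, 0, 0, 1], [0, 0, 0, 0.012, 0, 0, 1], [0, 0, 0, 0.015, 0, 0, 1], [0, 0, 0, 0.018, 0, 0, 1], [0, 0, 0, 0.02, 0, 0, 1], [0, 0, 0, 0.022, 0, 0, 1]]]'

```text
time_s: 12.07
ee_pos: [0.4225, 0.2439, 0.0313]
eef_rot: [3.141, 0.0, -2.924]
force: [4.8, 1.8, -0.8]
grip_width: 0.0212
```

servo_tool --moves '[[[0, 0, 0, 0.001, 0, 0, 1], [0, 0, 0, 0.002, 0, 0, 1], [0, 0, 0, 0.003, 0, 0, 1]]]'

```text
time_s: 12.32
ee_pos: [0.4214, 0.2435, 0.0314]
eef_rot: [3.141, 0.001, -2.924]
force: [9.4, -1.3, -2.8]
grip_width: 0.022
```

Run:
```python
from h import *
st(); e=get_obs()['ee_pos'][:2]-[.5895,.2807];print('bar at', e@[.976,.2163]+.1325,e@[-.2163,.976])
```

```text
t 12.32 p [0.4214 0.2435 0.0314] r [ 3.1413e+00  1.3000e-03 -2.9239e+00] F [ 9.42 -1.34 -2.78] M [-0.089 -1.468 -0.304] g 0.022
bar at -0.03959057258022039 9.80178571859069e-05
```

The force has risen and has a sideways component, so it may be touching the stop. I'll go on in half-millimetre steps.

servo_tool --moves '[[[0, 0, 0, 0.0005, 0, 0, 1], [0, 0, 0, 0.001, 0, 0, 1]]]'

```text
time_s: 12.48
ee_pos: [0.4213, 0.2433, 0.0315]
eef_rot: [3.141, 0.002, -2.924]
force: [9.4, 0.1, -2.9]
grip_width: 0.0217
```

Run:
```python
from h import *
st();o=get_obs(); e=o['ee_pos'][:2]-[.5895,.2807];f=o['force'][:2];print('bar at', e@[.976,.2163]+.1325,e@[-.2163,.976],'F',f@[.976,.2163],f@[-.2163,.976])
```

```text
t 12.48 p [0.4213 0.2433 0.0315] r [ 3.1414e+00  2.0000e-03 -2.9243e+00] F [ 9.35  0.13 -2.88] M [-0.016 -1.434 -0.318] g 0.0217
bar at -0.039769834186357766 -9.990777998785352e-05 F 9.155012521151045 -1.8998839690570628
```

servo_tool --moves '[[[0, 0, 0, 0.0005, 0, 0, 1], [0, 0, 0, 0.001, 0, 0, 1]]]'

```text
time_s: 12.65
ee_pos: [0.4213, 0.2431, 0.0316]
eef_rot: [3.141, 0.003, -2.925]
force: [9.4, 0.4, -4.1]
grip_width: 0.0216
```

```bash
cat > q.py <<'E'
from h import *
st();o=get_obs(); e=o['ee_pos'][:2]-[.5895,.2807];f=o['force'][:2];print('bar at', e@[.976,.2163]+.1325,e@[-.2163,.976],'F',f@[.976,.2163],f@[-.2163,.976])
E
python3 q.py
python3 - <<'E'
from h import *
snap('side','side6.png')
im=cv2.imread('pics/side6.png');cv2.imwrite('pics/z11.png',cv2.resize(im[130:230,200:300],None,fx=6,fy=6,interpolation=cv2.INTER_CUBIC))
E
```

```text
t 12.65 p [0.4213 0.2431 0.0316] r [ 3.1414e+00  3.1000e-03 -2.9249e+00] F [ 9.36  0.39 -4.12] M [ 0.083 -1.447 -0.202] g 0.0216
bar at -0.03978845362253916 -0.00029605362643813135 F 9.221170374229471 -1.6407794118020778
```

View pics/z11.png

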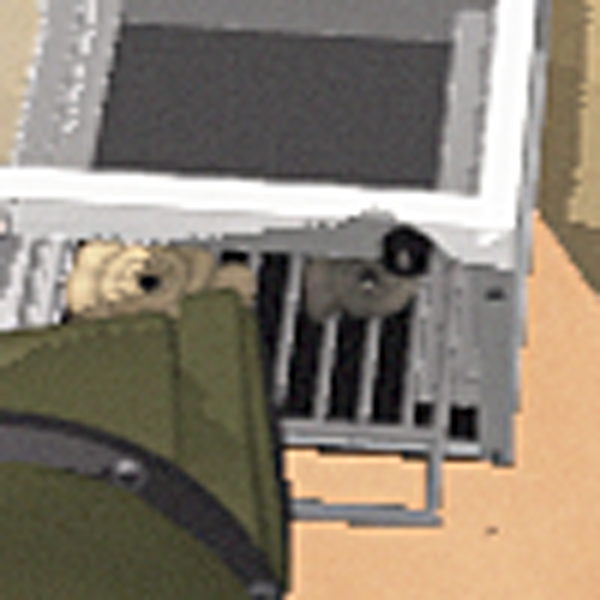

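The TCP stays put at about 9 N, with each half-millimetre command starting from the measured pose. I'll raise the pull a little.

servo_tool --moves '[[[0, 0, 0, 0.0008, 0, 0, 1], [0, 0, 0, 0.0013, 0, 0, 1], [0, 0, 0, 0.0015, 0, 0, 1]]]'

```text
time_s: 12.95
ee_pos: [0.4213, 0.243, 0.0317]
eef_rot: [3.141, 0.005, -2.925]
force: [10.9, 0.5, -4.5]
grip_width: 0.0218
```

```bash
python3 q.py
```

```text
t 12.95 p [0.4213 0.243  0.0317] r [ 3.1414  0.0047 -2.9252] F [10.92  0.48 -4.52] M [ 0.156 -1.609 -0.154] g 0.0218
bar at -0.03985288922437044 -0.00044560395555284674 F 10.756044191519003 -1.8972296098878196
```

Run:
```python
from h import *
def bar(f,us,v0,v1):
    c=load(f); g=c['color'].astype(float).mean(2); hs=cv2.cvtColor(c['color'],cv2.COLOR_RGB2HSV)[:,:,1].astype(float)
    out=[]
    for u in us:
        m=hs[v0:v1,u]; out.append(m)
    return np.array(out)
a=bar('side6.png',range(246,274,4),205,220); print(a.astype(int))
c=load('side6.png');P=[]
for u in range(250,271):
    s=cv2.cvtColor(c['color'],cv2.COLOR_RGB2HSV)[205:220,u,1].astype(float); w=np.clip(110-s,0,None); w[w<30]=0
    v=205+(w*np.arange(15)).sum()/w.sum(); p=plane(c,u,v,.04); P.append(p)
P=np.array(P); e=P[:,:2]-[.5895,.2807]; X=e@[.976,.2163];Y=e@[-.2163,.976]
print(np.c_[X,Y].round(4)[::4]); print(np.polyfit(Y,X,1))
c=load('side0.png');P=[]
for u in range(215,262):
    s=c['color'][176:190,u].mean(1).astype(float); w=np.clip(s-45,0,None)
    v=176+(w*np.arange(14)).sum()/w.sum(); P.append(plane(c,u,v,.04))
P=np.array(P); e=P[:,:2]-[.5895,.2807]; X=e@[.976,.2163];Y=e@[-.2163,.976]
print(np.c_[X,Y].round(4)[::8]); print(np.polyfit(Y,X,1))
```

```text
[[109 120 151 113  90  20  27  32  62  80  90  70  85  79  80]
 [104  97  99 100  99 100  99 109   2   2   9  38 109 103  99]
 [118  98  96 101 103 100  99 106 107  17  14  34 108 102  99]
 [118  93  99 101  96  97 101 103 104  30  11   7  70 105 102]
 [142  98 105  99  99 102  98 102 103  14   2   6  53 105  97]
 [117 108 102  97  97  99  99  97 104   8   6   8  43 103  99]
 [ 22 123 108 107 111 108 102 103 109 103  15  14  37 103 101]]
[[-0.0403 -0.0307]
 [-0.0411 -0.0394]
 [-0.0413 -0.048 ]
 [-0.0407 -0.0566]
 [-0.0401 -0.0651]
 [-0.0342 -0.0732]]
[-0.10992287 -0.04535279]
[[ 0.0381  0.0576]
 [ 0.0378  0.0394]
 [ 0.0381  0.0213]
 [ 0.0377  0.0032]
 [ 0.0382 -0.0147]
 [ 0.0386 -0.0327]]
[-0.00114404  0.03810467]
```

Run:
```python
from h import *
o=get_obs()['ee_pos'][:2]-[.5895,.2807]; x=o@[.976,.2163]
p=np.array([.5895,.2807])+np.array([.976,.2163])*(x-.0006)
goto(p[0],p[1],.0315,3.3594)
```

```text
row [ 0.0001  0.003  -0.0009] [0.001  0.0009 0.0003]
```

servo_tool --moves '[[[0, 0.001, -0.0005, 0.0008, 0.0005, 0, 1], [0, 0.002, -0.0009, 0.0012, 0.0009, 0.0003, 1], [0, 0.002, -0.0009, 0.0014, 0.0009, 0.0003, 1]]]'

```text
time_s: 13.2
ee_pos: [0.4212, 0.2432, 0.0316]
eef_rot: [3.141, 0.003, -2.924]
force: [11.4, 0.4, -3.6]
grip_width: 0.0221
```

```bash
python3 q.py
```

```text
t 13.2 p [0.4212 0.2432 0.0316] r [ 3.1414e+00  3.1000e-03 -2.9244e+00] F [11.42  0.35 -3.64] M [ 0.049 -1.65  -0.278] g 0.0221
bar at -0.039828882864937604 -0.0001784420378208994 F 11.217871564963007 -2.123010626572456
```

servo_tool --moves '[[[0, 0.001, 0, 0.001, 0.0003, 0, 1], [0, 0.002, 0, 0.002, 0.0003, 0.0002, 1], [0, 0.002, 0, 0.0024, 0.0003, 0.0002, 1]]]'

```text
time_s: 13.45
ee_pos: [0.4211, 0.2432, 0.0318]
eef_rot: [3.141, 0.002, -2.925]
force: [12.4, 0.7, -4.2]
grip_width: 0.0216
```

```bash
python3 q.py
```

```text
t 13.45 p [0.4211 0.2432 0.0318] r [ 3.1412e+00  2.4000e-03 -2.9249e+00] F [12.37  0.68 -4.15] M [ 0.059 -2.051 -0.267] g 0.0216
bar at -0.0399633649303229 -0.0001828921399001621 F 12.22083252239255 -2.007069772380922
```

Run:
```python
from h import *
snap('scene','scene7.png')
im=cv2.imread('pics/scene7.png');cv2.imwrite('pics/z12.png',cv2.resize(im[150:250,150:290],None,fx=5.5,fy=5.5,interpolation=cv2.INTER_CUBIC))
```

```text
(no output)
```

View pics/z12.png

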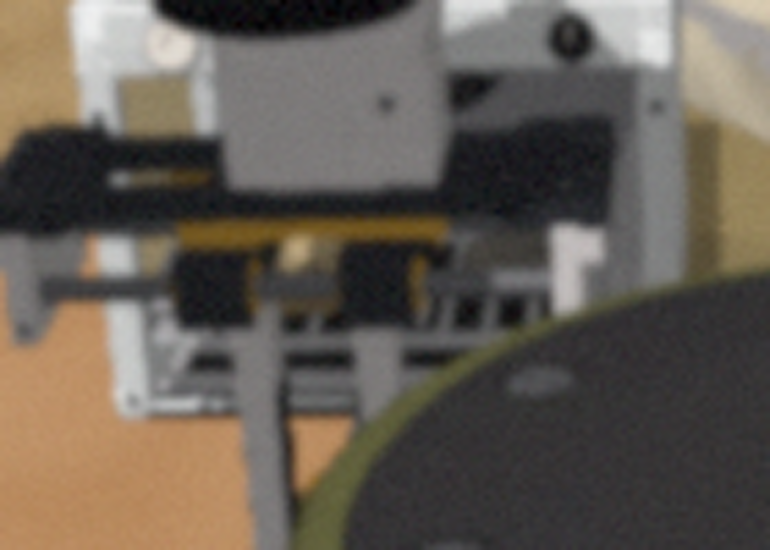

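Run:
```python
from h import *
c=load('scene7.png')
for u in (185,187,189,191,203,206,209,211,225,227):
    s=c['color'][205:229,u].mean(1).astype(int); print(u,list(s))
for u,v in((188,219.3),(208,219.3)):
    p=plane(c,u,v,.04);e=p[:2]-[.5895,.2807]; print(e@[.976,.2163],e@[-.2163,.976])
```

```text
185 [np.int64(26), np.int64(27), np.int64(24), np.int64(36), np.int64(66), np.int64(110), np.int64(139), np.int64(143), np.int64(117), np.int64(88), np.int64(58), np.int64(51), np.int64(70), np.int64(95), np.int64(105), np.int64(101), np.int64(115), np.int64(155), np.int64(171), np.int64(141), np.int64(104), np.int64(119), np.int64(138), np.int64(142)]
187 [np.int64(29), np.int64(24), np.int64(26), np.int64(41), np.int64(67), np.int64(104), np.int64(112), np.int64(109), np.int64(92), np.int64(63), np.int64(36), np.int64(40), np.int64(68), np.int64(94), np.int64(106), np.int64(103), np.int64(100), np.int64(117), np.int64(124), np.int64(99), np.int64(88), np.int64(117), np.int64(137), np.int64(142)]
189 [np.int64(23), np.int64(30), np.int64(32), np.int64(33), np.int64(51), np.int64(77), np.int64(97), np.int64(106), np.int64(89), np.int64(63), np.int64(37), np.int64(42), np.int64(67), np.int64(96), np.int64(103), np.int64(98), np.int64(96), np.int64(118), np.int64(141), np.int64(118), np.int64(95), np.int64(118), np.int64(136), np.int64(140)]
191 [np.int64(35), np.int64(25), np.int64(29
[... 1756 characters left out ...]
nt64(57), np.int64(78), np.int64(92), np.int64(90), np.int64(65), np.int64(44), np.int64(30), np.int64(57), np.int64(85), np.int64(101), np.int64(99), np.int64(90), np.int64(84), np.int64(84), np.int64(77), np.int64(76), np.int64(63), np.int64(55), np.int64(50), np.int64(47)]
227 [np.int64(78), np.int64(79), np.int64(73), np.int64(63), np.int64(62), np.int64(77), np.int64(94), np.int64(89), np.int64(65), np.int64(32), np.int64(29), np.int64(50), np.int64(84), np.int64(93), np.int64(90), np.int64(81), np.int64(82), np.int64(77), np.int64(65), np.int64(57), np.int64(51), np.int64(50), np.int64(49), np.int64(52)]
-0.03959504954833062 0.06072092898684306
-0.040958611056872415 0.02167806409579984
```

There's no visible skew. I'll raise the pull to about 16 N.

servo_tool --moves '[[[0, 0.001, 0, 0.002, 0.0002, 0.0002, 1], [0, 0.002, 0.0004, 0.003, 0.0003, 0.0003, 1], [0, 0.002, 0.0004, 0.0034, 0.0003, 0.0003, 1]]]'

```text
time_s: 13.75
ee_pos: [0.421, 0.2432, 0.0321]
eef_rot: [3.141, 0.003, -2.926]
force: [16.1, 0.7, -4.3]
grip_width: 0.0216
```

```bash
python3 q.py
```

```text
t 13.75 p [0.421  0.2432 0.0321] r [ 3.1409e+00  3.0000e-03 -2.9261e+00] F [16.07  0.68 -4.34] M [ 0.28  -2.472 -0.219] g 0.0216
bar at -0.04007883260284334 -0.0001379104306074331 F 15.834695659965979 -2.8091188988111657
```

The rack holds at 15.8 N with the bar 40 mm out. A sideways load of about 2.8 N could mean a one-sided jam instead of the stops. To tell which, I'll ease off, shift the tip 15 mm to the right and pull gently.

Run:
```python
from h import *
def cab(x,y,z): 
    p=np.array([.5895,.2807])+np.array([.976,.2163])*x+np.array([-.2163,.976])*y; return goto(p[0],p[1],z,3.3594)
cab(-.1685,-.015,.0313)
```

```text
row [ 0.0005  0.0019 -0.0015] [-0.0084 -0.0297  0.0017]
```

servo_tool --moves '[[[0, 0.001, -0.001, -0.004, 0, 0.001, 1], [0.0005, 0.0019, -0.0015, -0.0084, 0, 0.0015, 1], [0.0005, 0.0019, -0.0015, -0.0084, -0.008, 0.0015, 1], [0.0005, 0.0019, -0.0015, -0.0084, -0.016, 0.0015, 1], [0.0005, 0.0019, -0.0015, -0.0084, -0.024, 0.0015, 1], [0.0005, 0.0019, -0.0015, -0.0084, -0.03, 0.0015, 1], [0.0005, 0.0019, -0.0015, -0.0084, -0.03, 0.0015, 1]]]'

```text
time_s: 14.33
ee_pos: [0.4283, 0.2288, 0.0314]
eef_rot: [-3.141, -0.0, -2.924]
force: [-0.3, -0.4, -0.7]
grip_width: 0.0216
```

```bash
python3 q.py
```

```text
t 14.33 p [0.4283 0.2288 0.0314] r [-3.1414e+00 -3.0000e-04 -2.9243e+00] F [-0.34 -0.4  -0.75] M [ 0.083  0.039 -0.075] g 0.0216
bar at -0.036072524267815514 -0.01577337846314922 F -0.41435093823130476 -0.3173077675952276
```

servo_tool --moves '[[[0, 0, 0, 0.002, 0, 0, 1], [0, 0, 0, 0.004, 0, 0, 1], [0, 0, 0, 0.005, 0, 0, 1]]]'

```text
time_s: 14.58
ee_pos: [0.4257, 0.2283, 0.0314]
eef_rot: [-3.141, -0.0, -2.924]
force: [0.5, -0.4, -2.0]
grip_width: 0.0213
```

```bash
python3 q.py
```

```text
t 14.58 p [0.4257 0.2283 0.0314] r [-3.1415e+00 -3.0000e-04 -2.9243e+00] F [ 0.47 -0.44 -1.96] M [ 0.024 -0.004 -0.011] g 0.0213
bar at -0.03873798129022682 -0.015744902230949962 F 0.3669157074130446 -0.5291088216642479
```

servo_tool --moves '[[[0, 0, 0, 0.001, 0, 0, 1], [0, 0, 0, 0.002, 0, 0, 1]]]'

```text
time_s: 14.75
ee_pos: [0.4249, 0.2283, 0.0315]
eef_rot: [-3.142, 0.001, -2.924]
force: [3.6, 0.1, -2.2]
grip_width: 0.0219
```

servo_tool --moves '[[[0, 0, 0, 0.0008, 0, 0, 1], [0, 0, 0, 0.0012, 0, 0, 1]]]'

```text
time_s: 14.92
ee_pos: [0.4248, 0.2283, 0.0317]
eef_rot: [3.141, 0.002, -2.924]
force: [6.1, 0.4, -2.7]
grip_width: 0.0216
```

```bash
python3 q.py
```

```text
t 14.92 p [0.4248 0.2283 0.0317] r [ 3.1415e+00  1.9000e-03 -2.9241e+00] F [ 6.1   0.39 -2.69] M [ 0.181 -0.853 -0.037] g 0.0216
bar at -0.03960826028880851 -0.015510663558892288 F 6.037936048653306 -0.9426255728972034
```

servo_tool --moves '[[[0, 0.0005, 0, 0.001, 0, 0, 1], [0, 0.001, 0, 0.002, 0, 0.0002, 1]]]'

```text
time_s: 15.08
ee_pos: [0.4246, 0.2283, 0.0318]
eef_rot: [3.141, 0.002, -2.924]
force: [9.5, 2.5, -4.5]
grip_width: 0.0217
```

servo_tool --moves '[[[0, 0.0005, 0, 0.001, 0, 0, 1], [0, 0.001, 0, 0.002, 0, 0.0002, 1]]]'

```text
time_s: 15.25
ee_pos: [0.4246, 0.2284, 0.032]
eef_rot: [3.141, 0.003, -2.924]
force: [9.3, 2.3, -4.4]
grip_width: 0.0216
```

```bash
python3 q.py
```

```text
t 15.25 p [0.4246 0.2284 0.032 ] r [ 3.1410e+00  3.1000e-03 -2.9242e+00] F [ 9.29  2.26 -4.42] M [ 0.246 -1.487 -0.094] g 0.0216
bar at -0.039798089111296536 -0.015394479796991004 F 9.558994330164683 0.19330918312754364
```

Pulled from the right of centre it holds at the same place (−39.8 mm at 9.6 N), with almost no sideways load. Now the same test from the left.

servo_tool --moves '[[[0, 0.001, 0, -0.005, 0, 0.0008, 1], [0, 0.002, 0, -0.008, 0.008, 0.0012, 1], [0, 0.002, 0, -0.008, 0.018, 0.0012, 1], [0, 0.002, 0, -0.008, 0.03, 0.0012, 1], [0, 0.002, 0, -0.008, 0.042, 0.0012, 1], [0, 0.002, 0, -0.008, 0.054, 0.0012, 1], [0, 0.002, 0, -0.008, 0.061, 0.0012, 1], [0, 0.002, 0, -0.006, 0.061, 0.0012, 1], [0, 0.002, 0, -0.003, 0.061, 0.0012, 1], [0, 0.002, 0, -0.001, 0.061, 0.0012, 1]]]'

```text
time_s: 16.08
ee_pos: [0.4183, 0.2581, 0.0314]
eef_rot: [3.141, 0.0, -2.924]
force: [3.3, 1.6, -2.3]
grip_width: 0.0218
```

```bash
python3 q.py
```

```text
t 16.08 p [0.4183 0.2581 0.0314] r [ 3.141   0.     -2.9242] F [ 3.34  1.57 -2.31] M [ 0.204 -0.555  0.069] g 0.0218
bar at -0.03944216790030647 0.015013397100197647 F 3.601613967290172 0.8135564633164869
```

servo_tool --moves '[[[0, 0, 0, 0.001, 0, 0, 1], [0, 0, 0, 0.002, 0, 0, 1]]]'

```text
time_s: 16.25
ee_pos: [0.4181, 0.258, 0.0317]
eef_rot: [3.141, 0.002, -2.924]
force: [7.3, 2.4, -3.7]
grip_width: 0.0212
```

servo_tool --moves '[[[0, 0, 0, 0.0008, 0, 0, 1], [0, 0, 0, 0.0014, 0, 0, 1]]]'

```text
time_s: 16.42
ee_pos: [0.4182, 0.2579, 0.0319]
eef_rot: [3.14, 0.004, -2.925]
force: [7.1, 2.0, -3.6]
grip_width: 0.0218
```

```bash
python3 q.py
```

```text
t 16.42 p [0.4182 0.2579 0.0319] r [ 3.1403  0.004  -2.9247] F [ 7.11  1.98 -3.59] M [ 0.468 -0.989  0.08 ] g 0.0218
bar at -0.039662551753912645 0.014790632415897374 F 7.365106902431584 0.3985917694664305
```

The stop position is the same from both sides, so it's square on the stops and not jammed. I'll go back to centre and hold a steady pull of about 16–17 N.

servo_tool --moves '[[[0, 0.001, 0, -0.005, 0, 0.0008, 1], [0.0005, 0.0025, 0, -0.007, -0.008, 0.0012, 1], [0.0005, 0.0025, 0, -0.007, -0.016, 0.0012, 1], [0.0005, 0.0025, 0, -0.007, -0.024, 0.0012, 1], [0.0005, 0.0025, 0, -0.007, -0.03, 0.0012, 1], [0.0005, 0.0025, 0, -0.005, -0.03, 0.0012, 1], [0.0005, 0.0025, 0, -0.002, -0.03, 0.0012, 1], [0.0005, 0.0025, 0, -0.0005, -0.03, 0.0012, 1], [0.0005, 0.0025, 0, -0.0005, -0.03, 0.0012, 1]]]'

```text
time_s: 17.17
ee_pos: [0.4217, 0.2434, 0.0314]
eef_rot: [3.141, 0.001, -2.925]
force: [1.1, -0.7, -2.6]
grip_width: 0.022
```

```bash
python3 q.py
```

```text
t 17.17 p [0.4217 0.2434 0.0314] r [ 3.1410e+00  7.0000e-04 -2.9246e+00] F [ 1.05 -0.75 -2.56] M [-0.043 -0.255 -0.095] g 0.022
bar at -0.03932003755131169 -0.00011094121574799784 F 0.8682025351636838 -0.9563211937994021
```

servo_tool --moves '[[[0, 0, 0, 0.001, 0, 0, 1], [0, 0, 0, 0.0017, 0, 0, 1], [0, 0, 0, 0.0022, 0, 0, 1], [0, 0, 0, 0.0022, 0, 0, 1]]]'

```text
time_s: 17.5
ee_pos: [0.4213, 0.2434, 0.0317]
eef_rot: [3.141, 0.003, -2.925]
force: [6.8, 0.8, -3.1]
grip_width: 0.0217
```

```bash
python3 q.py
```

```text
t 17.5 p [0.4213 0.2434 0.0317] r [ 3.1407e+00  2.6000e-03 -2.9247e+00] F [ 6.8   0.8  -3.09] M [ 0.096 -1.011 -0.157] g 0.0217
bar at -0.039690726365552514 -4.0327658044372534e-05 F 6.810141031420813 -0.69360287763486
```

servo_tool --moves '[[[0, 0.001, 0, 0.0015, 0, 0.0002, 1], [0, 0.002, 0, 0.0026, 0, 0.0003, 1], [0, 0.002, 0, 0.0034, 0, 0.0003, 1], [0, 0.002, 0, 0.0034, 0, 0.0003, 1]]]'

```text
time_s: 17.83
ee_pos: [0.4211, 0.2435, 0.032]
eef_rot: [3.14, 0.003, -2.925]
force: [10.9, 0.9, -5.0]
grip_width: 0.0218
```

```bash
python3 q.py
```

```text
t 17.83 p [0.4211 0.2435 0.032 ] r [ 3.1403e+00  3.1000e-03 -2.9247e+00] F [10.91  0.89 -5.01] M [ 0.214 -1.666 -0.168] g 0.0218
bar at -0.03988139768424903 7.83655655642286e-05 F 10.843118199690108 -1.489259849053296
```

servo_tool --moves '[[[0, 0.001, 0, 0.0025, 0, 0.0002, 1], [0, 0.002, 0, 0.004, 0, 0.0003, 1], [0, 0.002, 0, 0.0048, 0, 0.0003, 1], [0, 0.002, 0, 0.0048, 0, 0.0003, 1]]]'

```text
time_s: 18.17
ee_pos: [0.421, 0.2436, 0.0327]
eef_rot: [3.14, 0.006, -2.925]
force: [15.4, 1.9, -5.6]
grip_width: 0.0216
```

```bash
python3 q.py
```

```text
t 18.17 p [0.421  0.2436 0.0327] r [ 3.1395  0.0056 -2.9249] F [15.43  1.89 -5.63] M [ 0.29  -2.332 -0.177] g 0.0216
bar at -0.039995062663753356 0.00024680103237013565 F 15.467150653879427 -1.4946345124461389
```

servo_tool --moves '[[[0, 0.002, 0, 0.0046, 0, 0.0006, 1], [0, 0.002, 0, 0.0046, 0, 0.0006, 1], [0, 0.002, 0, 0.0046, 0, 0.0006, 1], [0, 0.002, 0, 0.0046, 0, 0.0006, 1], [0, 0.002, 0, 0.0046, 0, 0.0006, 1], [0, 0.002, 0, 0.0046, 0, 0.0006, 1]]]'

```text
time_s: 18.67
ee_pos: [0.4209, 0.2437, 0.0332]
eef_rot: [3.139, 0.008, -2.925]
force: [15.9, 2.0, -5.6]
grip_width: 0.0221
```

```bash
python3 q.py
```

```text
t 18.67 p [0.4209 0.2437 0.0332] r [ 3.1388  0.0079 -2.9252] F [15.87  1.98 -5.63] M [ 0.226 -2.364 -0.224] g 0.0221
bar at -0.04001973224667524 0.0003815698903595301 F 15.922508140795447 -1.4966080255221645
```

It held at about 16 N for half a second without moving. Now unhook: slide in 8 mm, lift straight up, then withdraw.

servo_tool --moves '[[[0, 0.002, 0, -0.006, 0, 0.002, 1], [0.001, 0.005, 0, -0.012, 0, 0.003, 1], [0.0015, 0.005, 0, -0.016, 0, 0.003, 1], [0.0015, 0.005, 0, -0.016, 0, 0.003, 1]]]'

```text
time_s: 19.0
ee_pos: [0.4288, 0.2455, 0.0316]
eef_rot: [3.141, -0.001, -2.925]
force: [1.2, -0.3, -0.7]
grip_width: 0.0216
```

```bash
python3 q.py
```

```text
t 19.0 p [0.4288 0.2455 0.0316] r [ 3.1413e+00 -5.0000e-04 -2.9251e+00] F [ 1.17 -0.33 -0.75] M [0.08  0.021 0.027] g 0.0216
bar at -0.03192594356735323 0.0004301377179671701 F 1.073096810708015 -0.5759917353068104
```

servo_tool --moves '[[[0, 0, 0, 0, 0, -0.01, 1], [0, 0, 0, 0, 0, -0.025, 1], [0, 0, 0, 0, 0, -0.045, 1], [0, 0, 0, 0, 0, -0.065, 1], [0, 0, 0, 0, 0, -0.085, 1], [0, 0, 0, 0, 0, -0.1, 1], [0, 0, 0, 0, 0, -0.11, 1], [0, 0, 0, 0, 0, -0.114, 1], [0, 0, 0, 0, 0, -0.114, 1]]]'

```text
time_s: 19.75
ee_pos: [0.429, 0.2456, 0.0891]
eef_rot: [3.141, 0.0, -2.925]
force: [0.2, -0.1, -2.0]
grip_width: 0.0215
```

```bash
python3 q.py
python3 - <<'E'
from h import *
goto(.397,.239,.097,3.3594)
E
```

```text
t 19.75 p [0.429  0.2456 0.0891] r [ 3.1412e+00  1.0000e-04 -2.9251e+00] F [ 0.21 -0.12 -1.97] M [ 0.07  -0.032 -0.038] g 0.0215
bar at -0.03177088222950111 0.00042877973120145774 F 0.17972843858451254 -0.15801806030837243
row [ 0.0003  0.0001 -0.0008] [ 0.0653  0.0009 -0.0159]
```

servo_tool --moves '[[[0, 0, 0, 0.01, 0, -0.003, 1], [0, 0, 0, 0.03, 0, -0.008, 1], [0, 0, 0, 0.06, 0, -0.012, 1], [0, 0, 0, 0.09, 0, -0.016, 1], [0, 0, 0, 0.11, 0, -0.016, 1], [0, 0, 0, 0.12, 0, -0.016, 1], [0, 0, 0, 0.12, 0, -0.016, 1]]]'

```text
time_s: 20.33
ee_pos: [0.3695, 0.2325, 0.0971]
eef_rot: [3.141, -0.0, -2.925]
force: [-0.2, -0.6, -0.7]
grip_width: 0.0217
```

```bash
python3 q.py
python3 - <<'E'
from h import *
goto(.4605,.0995,.097,2.7756)
snap('side','side8.png')
im=cv2.imread('pics/side8.png');cv2.imwrite('pics/z13.png',cv2.resize(im[80:240,160:310],None,fx=3.7,fy=3.7,interpolation=cv2.INTER_CUBIC))
E
```

```text
t 20.33 p [0.3695 0.2325 0.0971] r [ 3.1412 -0.     -2.9247] F [-0.25 -0.58 -0.71] M [ 0.072 -0.025 -0.038] g 0.0217
bar at -0.0926185573527451 0.0005753359011391859 F -0.3658839530734273 -0.5152279312671384
row [ 2.000e-04 -1.000e-04  3.711e-01] [-0.1204 -0.299  -0.    ]
```

View pics/z13.png

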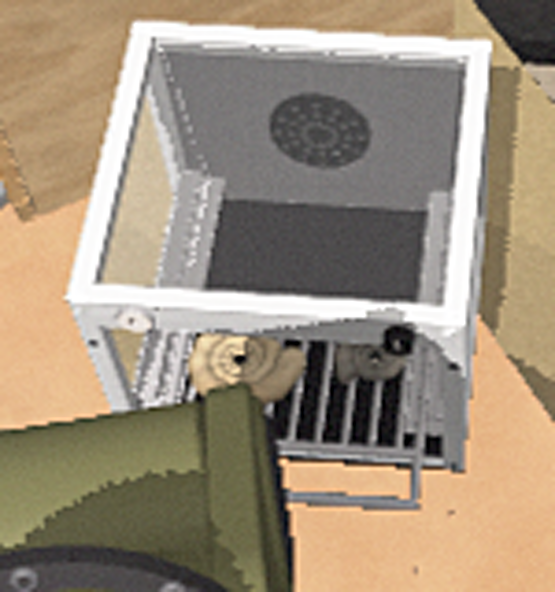

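The hook is free, and the rack stays out with both ammonites in place. I'll return to the original spot.

servo_tool --moves '[[[0, 0, 0.02, -0.005, -0.02, 0, 1], [0, 0, 0.06, -0.015, -0.05, 0, 1], [0, 0, 0.1, -0.03, -0.085, 0, 1], [0, 0, 0.15, -0.045, -0.125, 0, 1], [0, 0, 0.2, -0.06, -0.165, 0, 1], [0, 0, 0.25, -0.08, -0.205, 0, 1], [0, 0, 0.3, -0.1, -0.245, 0, 1], [0, 0, 0.34, -0.112, -0.275, 0, 1], [0, 0, 0.365, -0.12, -0.292, 0, 1], [0, 0, 0.371, -0.1204, -0.299, 0, 1], [0, 0, 0.371, -0.1204, -0.299, 0, 1]]]'

```text
time_s: 21.3
ee_pos: [0.4613, 0.0991, 0.0969]
eef_rot: [3.141, -0.0, 2.775]
force: [-0.2, -0.2, -1.8]
grip_width: 0.0217
```

servo_tool --moves '[[[0, 0, 0, 0, 0, 0.02, 1], [0, 0, 0, 0, 0, 0.05, 1], [0, 0, 0, 0, 0, 0.085, 1], [0, 0, 0, 0, 0, 0.115, 1], [0, 0, 0, 0, 0, 0.14, 1], [0, 0, 0, 0, 0, 0.158, 1], [0, 0, 0, 0, 0, 0.168, 1], [0, 0, 0, 0, 0, 0.172, 1], [0, 0, 0, 0, 0, 0.174, 1]]]'

```text
time_s: 22.05
ee_pos: [0.4613, 0.0993, 0.0098]
eef_rot: [3.141, -0.0, 2.775]
force: [0.3, 1.1, 0.1]
grip_width: 0.0219
```

```bash
python3 q.py
```

```text
t 22.05 p [0.4613 0.0993 0.0098] r [ 3.1411e+00 -3.0000e-04  2.7753e+00] F [0.29 1.14 0.06] M [-0.013 -0.017  0.014] g 0.0219
bar at -0.03189527288738339 -0.14928091566827528 F 0.5262346702905223 1.0525227781397055
```

servo_tool --moves '[[[0, 0, 0, 0, 0, 0.002, 1], [0, 0, 0, 0, 0, 0.004, 1], [0, 0, 0, 0, 0, 0.005, 1], [0, 0, 0, 0, 0, 0.005, 1]]]'

```text
time_s: 22.38
ee_pos: [0.4614, 0.0993, 0.0075]
eef_rot: [3.141, 0.0, 2.775]
force: [0.2, -0.3, -0.9]
grip_width: 0.0215
```

```bash
python3 q.py;  python3 - <<'E'
from h import *
snap('wrist','w9.png')
E
```

```text
t 22.38 p [0.4614 0.0993 0.0075] r [3.141  0.     2.7753] F [ 0.17 -0.26 -0.89] M [-0.014  0.019  0.025] g 0.0215
bar at -0.03179400198120888 -0.14928117353912446 F 0.1096262100245124 -0.28842722282925537
```

View pics/w9.png

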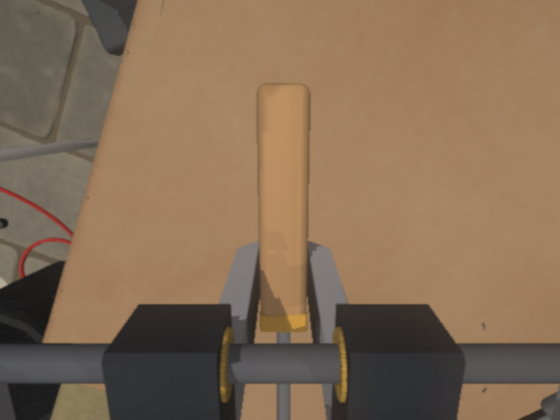

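servo_tool --moves '[[[0, 0, 0, 0, 0, 0.001, 1], [0, 0, 0, 0, 0, 0.0018, 1], [0, 0, 0, 0, 0, 0.0018, 1]]]'

```text
time_s: 22.68
ee_pos: [0.4615, 0.0994, 0.0067]
eef_rot: [3.141, 0.0, 2.775]
force: [-0.8, 0.3, 0.5]
grip_width: 0.0218
```

servo_tool --moves '[[[0, 0, 0, 0, 0, 0, 0.7], [0, 0, 0, 0, 0, 0, 0.6], [0, 0, 0, 0, 0, 0, 0.5], [0, 0, 0, 0, 0, 0, 0.4], [0, 0, 0, 0, 0, 0, 0.3], [0, 0, 0, 0, 0, 0, 0.3], [0, 0, 0, 0, 0, 0, 0.3], [0, 0, 0, 0, 0, 0, 0.3], [0, 0, 0, 0, 0, 0, 0.3]]]'

```text
time_s: 23.43
ee_pos: [0.4615, 0.0993, 0.0067]
eef_rot: [3.141, 0.0, 2.775]
force: [0.8, 0.5, -0.1]
grip_width: 0.0657
```

servo_tool --moves '[[[0, 0, 0, 0, 0, -0.02, 0.3], [0, 0, 0, 0, 0, -0.05, 0.3], [0, 0, 0, 0, 0, -0.09, 0.3], [0, 0, 0, 0, 0, -0.14, 0.3], [0, 0, 0, 0, 0, -0.19, 0.3], [0, 0, 0, 0, 0, -0.24, 0.2], [0, 0, 0, 0, 0, -0.29, 0.2], [0, 0, 0, 0, 0, -0.33, 0.2], [0, 0, 0, 0, 0, -0.36, 0.2], [0, 0, 0, 0, 0, -0.38, 0.2], [0, 0, 0, 0, 0, -0.38, 0.2]]]'

```text
time_s: 24.35
ee_pos: [0.462, 0.0993, 0.199]
eef_rot: [3.139, 0.003, 2.775]
force: [0.1, -0.2, -0.1]
grip_width: 0.075
```

Run:
```python
from h import *
st(); snap('wrist','w10.png'); snap('side','side10.png')
```

```text
t 24.35 p [0.462  0.0993 0.199 ] r [3.1392 0.0032 2.7753] F [ 0.11 -0.22 -0.12] M [ 0.06   0.019 -0.056] g 0.075
```

View pics/w10.png

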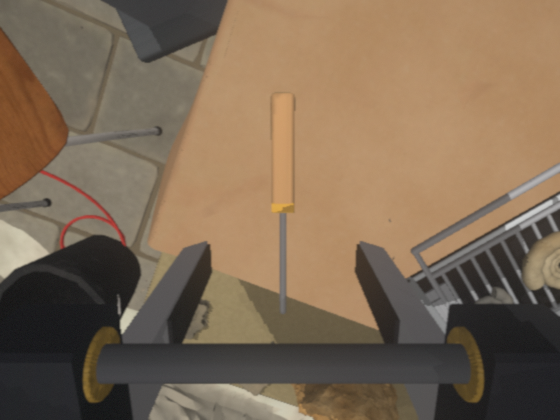

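View pics/side10.png

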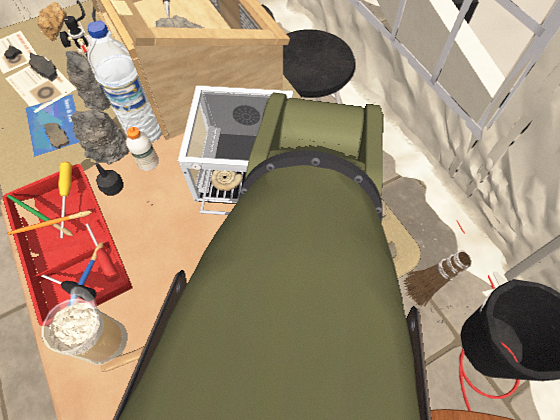

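The hook stands upright at its old place with its tip at (283,312), and the rack is out beside it and clear. One last check that the bar is square and where I left it.

Run:
```python
from h import *
c=load('side10.png'); s=cv2.cvtColor(c['color'],cv2.COLOR_RGB2HSV)[:,:,1].astype(float)
for u in range(206,234,3):
    w=np.clip(90-s[206:218,u],0,None); v=206+(w*np.arange(12)).sum()/max(w.sum(),1)
    p=plane(c,u,v,.04);e=p[:2]-[.5895,.2807];print(u,round(v,1),(e@[.976,.2163]).round(4),(e@[-.2163,.976]).round(4))
```

```text
206 211.5 -0.0408 0.0646
209 211.8 -0.041 0.058
212 212.0 -0.041 0.0515
215 212.2 -0.041 0.045
218 212.3 -0.0407 0.0385
221 212.5 -0.0407 0.032
224 212.8 -0.0408 0.0255
227 213.4 -0.0418 0.0188
230 213.6 -0.0419 0.0123
233 213.1 -0.0402 0.0061
```

The bar is square: −41 mm on the left, and about −41 mm on the right in the earlier picture.

```bash
python3 -c "
from station import hand_in; print(hand_in())"
```

```text
the job is handed in; nothing more can be done
None
```

The rack is drawn out against its stops, the hook is back at its original place on the table, and the job is handed in at about 24.5 s of the 64 s.

- **Pull:** I hooked the bar near its middle and drew it straight out. Drag was about 4–5 N until the stop, with the bar about 40 mm in front of the cabinet.
- **At the stop:** it held about 16 N for half a second with no movement of the bar beyond about 0.1 mm. The highest horizontal pull I read was about 16 N. Forces were only read at the end of each move, so a brief higher peak between readings would not show.
- **Jam check:** the first hard pull showed an unexplained sideways load of up to 2.8 N. Light pulls from 15 mm right and left of centre (9.6 N and 7.4 N) stopped at the same place. In the pictures the bar is square, at about −41 mm on both halves, so I take it to be on the stops and not jammed.
- **Disagreement:** my rough sighting of one brass clip suggested the stop at about 60 mm out, give or take 12 mm. The pull met it at 40 mm, the lower end of the stated range. I trusted the force tests over that sighting.
- **Ammonites and hook:** both ammonites looked undisturbed in the last pictures where each could be seen. The gripper stayed well clear of the rack. The hook stands upright, clear of the rack, and the arm is raised and touching nothing.

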